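# Change over the interlocked bench supply box

## Task

Change over the bench supply box: turn the isolator lever (plain upright round grip) clockwise, seen from above, by feel until it bears firmly on its stop, then swing the selector lever (ball grip) anticlockwise fully home to its own stop and let go. The selector is locked until the isolator is home, and where the isolator's stop comes cannot be seen, so never force either lever: about 10 N at the grip is plenty and 20 N is too much. Leave the loose things round the box where they lie.

Things in the scene. Friction and masses are not known exactly. Their poses are not given: they have to be found in the camera images.
- changeover_box: Low grey metal box with an aluminium cover, 176 (x) x 276 (y) x 50 mm high, fixed to the bench; dark foot strips (6 mm high) stick out 18 mm at each end. Origin: centre of its underside; x points away from the robot at yaw 0, y to the left, z up. Two vertical lever shafts at x = 0: isolator at y = +55 mm, selector at y = -55 mm.
- isolator_pivot (a point): On the vertical shaft axis of the isolator lever, 75 mm above the bench (top of its hub). The lever is a steel bar 14 mm wide, top 67 mm above the bench, 80 mm from shaft to grip. It starts within about 0.2 rad of the box's -x (towards the robot), turns clockwise seen from above against 0.12 N m of friction (1.5 N at the grip, more when fast), unsprung; it stays where left.
- isolator_grip (a point): Middle of the isolator's grip: a plain upright black cylinder, 18 mm in diameter, standing from 68 to 118 mm above the bench, fixed on the lever 80 mm from the shaft; this point is 98 mm above the bench, on the cylinder's axis.
- selector_pivot (a point): Point on the vertical shaft axis of the selector lever, 75 mm above the bench. The lever is like the isolator's: bar top 67 mm above the bench, 80 mm from shaft to grip, same friction, no spring. At the start it points to the box's -x.
- selector_grip (a point): Centre of the selector's black ball grip, 28 mm in diameter, 104 mm above the bench, 80 mm from the shaft, on a 12 mm stem.
- selector_angle (a joint): Angle of the selector lever, rad: 0 when it points to the box's -x, growing anticlockwise seen from above. Free for only about 0.14 until the isolator is home (within about 0.1 rad of its stop); then it runs to its own firm stop at about 1.11. Once past 0.2 its bolt also locks the isolator.
- isolator: The isolator lever. Origin on its shaft axis at bench height; x points from grip to shaft. The handle sits at an arbitrary angle on a splined shaft with a cam under the cover, so its stop (a firm rubber buffer 60 mm from the shaft, yielding about 6 N/mm at the grip) comes anywhere from 0.95 to 1.75 rad clockwise of the box's -x, roughly at the box's +y, and must be felt.
- selector: The selector lever with its locking bolt, hidden under the cover (its stop is a like rubber buffer, 60 mm from the shaft). Origin on the shaft axis at bench height; x points from the grip to the shaft.
- stops: The stop pegs and buffers hidden under the cover, where they cannot be seen or touched. Origin: that of the box. This says nothing of where the isolator's handle will stop.
- eraser: Bystander: loose eraser, 18 x 43 x 12 mm, in front of the box. Origin: centre of its underside.
- parts_pot: Bystander: loose round screw-top pot, 43 mm in diameter, 31 mm high. Origin: centre of its underside.
- wood_blank: Bystander: loose flat wooden blank, 30 x 60 x 10 mm. Origin: centre of its underside.
- loupe: Bystander: loose black watchmaker's loupe, 38 mm in diameter, 30 mm high. Origin: centre of its underside.

How it is judged:
By the outcome, as a careful person would: the job done as asked, in the order asked, and still so for the second after the job is handed in, with the robot touching nothing.
It also fails if it takes over 64 s, if anything falls off the work surface, if the arm or the gripper's body presses on something with over 40 N, if the wrist force passes 120 N, or if a joint passes its speed limit or range.

## Robot

A 7-joint arm with a two-finger parallel gripper is mounted at the origin on a cart in front of the work surface, level with it; the furniture and walls round the work are solid. World frame = base frame: x ahead of the robot, y to its left, z up, the work surface at z = 0. Lengths are in m, angles in rad, forces in N, time in s.
With the tool pointing down it reaches from about 0.4 to 0.85 m from the base axis. Payload 10.4 kg.
Tool frame: the origin (TCP) lies where the fingers leave the gripper's body, on its centre line; the fingertips stand 73 mm ahead of it and the grasp point (between the pads) lies 54 mm ahead of it; z points along the fingers, y is the line along which they close (so a half turn about z gives the same grasp; the last joint's range is limited). The gripper opens to 85 mm and grips with 20 to 120 N. Pads are 22 mm wide; open, the fingers measure 114 mm over their backs; the gripper's body (76 mm by 85 mm) begins 54 mm behind the grasp point. The pads swing forward as they close: fully open they stand 13 mm farther back than shut.
Start: joints at [-1.354, 0.332, -0.065, 1.46, 0.022, 1.35, -0.088], TCP at [0.148, 0.607, 0.304] pointing down, gripper open.
Joint ranges: [-2.6, 2.6], [-0.5, 2.12], [-1.47, 1.34], [0.16, 2.42], [-1.27, 4.41], [0.06, 2.06], [-2.6, 2.6]. Speed limits (rad/s): [2.22, 2.22, 2.79, 2.79, 3.14, 3.14, 3.14].

## Interface

Orientations are given as a unit quaternion [x, y, z, w].
In Python, from workcell import manip, camera gives the robot as it stands. The module is installed in compiled form; this text tells all that it offers.
- The arm moves only by the shell command python3 -m creep 'ROWS' [OPENING] [FORCE]. ROWS is JSON, a list of rows, each a list of 2 entries, a list of its own where there are three numbers: the shift along the tool's x, y, z in mm, then the turn about the tool's z in rad. In form: [[[tx, ty, tz], twist], ...]. A call has 1 to 5 rows; each row is the pose to reach, as a shift and turn from the pose commanded when the call began, along the tool's axes at that moment; what a row does not reach only later rows make up. A row lasts 1/12 s, in which the tool goes at most 41.7 mm and 7.16 degrees, less where a joint would pass 70% of its speed; a pose out of reach is approached as far as the arm can. A call with a gripper value outside its range is refused whole. OPENING is the opening, from 0 (shut) to 1 (fully open), set as the call begins (- or left out, the last holds). The fingers move at their own pace and stop on an object; FORCE is the grip in N (left out, the last holds). Time passes only in rows, so rows that repeat a pose let the fingers close. It gives the time, the measured TCP pose, the force, the opening and the grip force at its end, in the units of the state.
- manip.get_obs(): the state, without advancing time (a new reading comes with each control period).
- camera(name): name is "scene" or "side" or "wrist"; returns a dict with "pixels" (420x560x3 uint8, red, green, blue), "z_map" (420x560 float32, m along the optical axis (not along the pixel's ray), 0 where there is no reading), "fx", "fy", "cx", "cy" (pixels), "extrinsics" (4x4, takes a point from world to camera coordinates). Camera axes: x right, y down, z forward; pixel columns grow to the right and rows downward; lengths in m; the calibration is good to about 2 mm. A picture is of the moment at which its call begins.
- manip.hand_in(): hands the job in; it is judged then, once.
The state is a dict: "clock": time; "joint_pos": joint angles; "joint_velocities": joint speeds; "tau": joint torques, N m; "position": TCP position; "ee_rot": TCP orientation; "ft_force": force on the tool from outside, world axes, zero at the start; "torque": the same for the moment, N m; "grip_width": opening from 0.0 (shut) to 1.0 (fully open); "grasp_force": force on a finger pad.
Only numpy, scipy, OpenCV 4.12 (cv2) and the standard library are available. Lean on these libraries where they do the work, as an engineer would, in place of code of your own. Each camera call takes 0.05 s, during which the arm holds its last target. There are 200 camera calls.

## Working session

There is one attempt and no reset: what is moved stays moved. The work goes in short steps, Python scripts to look and compute and a shell command to move; the robot and the scene stay as the last step left them, time stands still between calls to the robot, and variables do not carry over. Pictures are saved under pics/ and viewed, at most 10 in all, crops included, and the job is handed in when it is done.

```bash
mkdir -p pics
cat > h.py <<'E'
import numpy as np, cv2
from workcell import manip, camera
def ray(c,u,v,z):
    E=np.array(c["extrinsics"]); R=E[:3,:3]; t=E[:3,3]; o=-R.T@t
    d=R.T@np.array([(u-c["cx"])/c["fx"],(v-c["cy"])/c["fy"],1]); return o+d*(z-o[2])/d[2]
def cloud(c):
    E=np.array(c["extrinsics"]); z=c["z_map"]; v,u=np.mgrid[:z.shape[0],:z.shape[1]]
    P=np.stack([(u-c["cx"])/c["fx"]*z,(v-c["cy"])/c["fy"]*z,z],-1)
    P=(P-E[:3,3])@E[:3,:3]; P[z==0]=np.nan; return P
E
python3 - <<'E'
from h import *
o=manip.get_obs(); print({k:np.round(v,3).tolist() for k,v in o.items()})
a=[]
for n in("scene","side"):
    c=camera(n); np.save(f"{n}.npy",c,allow_pickle=True); cv2.imwrite(f"pics/{n}0.png",c["pixels"][...,::-1])
    E=c["extrinsics"]; print(n,np.round(-E[:3,:3].T@E[:3,3],3))
E
```

```text
{'clock': 0.0, 'joint_pos': [-1.354, 0.333, -0.065, 1.461, 0.022, 1.35, -0.088], 'joint_velocities': [0.0, -0.0, 0.0, -0.001, -0.001, 0.001, -0.002], 'tau': [-0.0, -62.547, 0.049, -39.16, 0.016, 0.01, 0.0], 'position': [0.148, 0.607, 0.303], 'ee_rot': [0.12, 0.993, -0.001, -0.0], 'ft_force': [0.643, 0.604, -0.451], 'torque': [-0.015, 0.023, 0.019], 'grasp_force': 0.0, 'grip_width': 1.0}
scene [-0.014 -0.603  0.704]
side [0.593 1.063 0.641]
```

View pics/scene0.png

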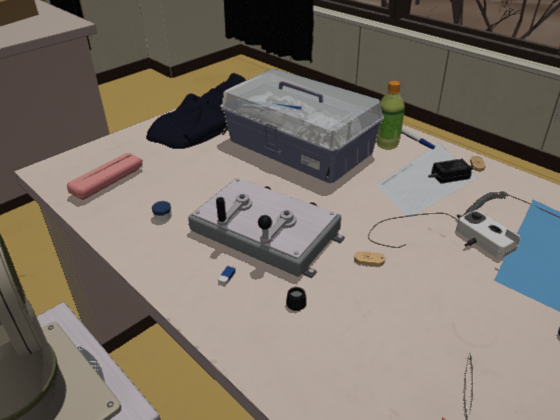

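View pics/side0.png

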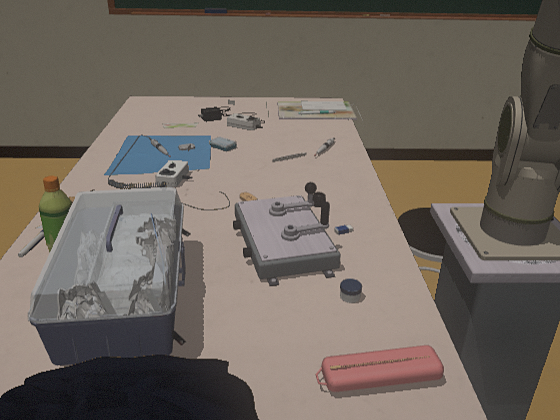

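Scene view: isolator grip at (221,208), hub (243,201); selector ball (265,222), hub (287,216). The eraser is at (227,275), loupe (297,298) and pot (161,209). The side view agrees.

Run:
```python
from h import *
for n,pts in (("scene",dict(iso_top=(221,199,.118),iso_mid=(221,209,.098),hubI=(243,199,.075),ball=(265,222,.104),hubS=(287,215,.075),eraser=(227,274,.006),loupe=(297,292,.03),pot=(161,206,.031))),
 ("side",dict(iso_top=(325,204,.118),ball=(311,188,.104),hubI=(290,230,.075),hubS=(278,207,.075)))):
    c=np.load(f"{n}.npy",allow_pickle=True).item(); P=cloud(c)
    for k,(u,v,z) in pts.items(): print(n,k,np.round(ray(c,u,v,z),3),"depth",np.round(P[v,u],3))
    m=(abs(P[...,2]-.05)<.006)&(P[...,0]>.3)&(P[...,0]<.8)&(abs(P[...,1])<.5)
    cc=cv2.connectedComponentsWithStats(m.astype('uint8'))
    k=1+np.argmax(cc[2][1:,4]); Q=P[cc[1]==k]
    r=cv2.minAreaRect((Q[:,:2]*1000).astype('float32')); print(r, cv2.boxPoints(r).round().tolist())
    # tall things near the box
    B=Q[:,:2].mean(0)
    h=(P[...,2]>.06)&(np.hypot(P[...,0]-B[0],P[...,1]-B[1])<.35)
    for lo,hi in((.085,.125),(.125,.3)):
        s=P[h&(P[...,2]>lo)&(P[...,2]<hi)]; 
        if len(s): print(lo,s.min(0).round(3),s.max(0).round(3),len(s))
```

```text
scene iso_top [0.462 0.067 0.118] depth [0.461 0.066 0.119]
scene iso_mid [0.457 0.063 0.098] depth [0.455 0.06  0.101]
scene hubI [0.53  0.083 0.075] depth [0.532 0.086 0.072]
scene ball [ 0.485 -0.034  0.104] depth [ 0.479 -0.041  0.112]
scene hubS [ 0.556 -0.021  0.075] depth [ 0.559 -0.018  0.072]
scene eraser [ 0.406 -0.007  0.006] depth [ 0.401 -0.014  0.014]
scene loupe [ 0.451 -0.151  0.03 ] depth [ 0.456 -0.146  0.022]
scene pot [0.423 0.24  0.031] depth [0.421 0.236 0.034]
((546.1527099609375, 38.299278259277344), (172.4432830810547, 276.7771301269531), 14.014172554016113) [[429.0, 152.0], [496.0, -117.0], [663.0, -75.0], [596.0, 193.0]]
0.085 [ 0.45  -0.048  0.085] [0.893 0.313 0.125] 2071
0.125 [0.746 0.048 0.125] [0.892 0.306 0.158] 2620
side iso_top [0.463 0.076 0.118] depth [0.462 0.073 0.117]
side ball [ 0.484 -0.029  0.104] depth [ 0.485 -0.018  0.109]
side hubI [0.538 0.113 0.075] depth [0.538 0.107 0.071]
side hubS [0.561 0.01  0.075] depth [ 0.561 -0.002  0.068]
((549.6388549804688, 44.56273651123047), (172.74501037597656, 274.188720703125), 13.437921524047852) [[434.0, 158.0], [497.0, -109.0], [666.0, -69.0], [602.0, 198.0]]
0.085 [ 0.453 -0.039  0.085] [0.775 0.363 0.125] 835
0.125 [0.744 0.053 0.125] [0.901 0.358 0.173] 4127
```

```bash
python3 -m creep '[[[-22,-22,3],0],[[-43,-45,6],0],[[-65,-67,9],0],[[-87,-89,12],0],[[-108,-111,15],0]]' 0.5 20
python3 -m creep '[[[-22,-22,3],0],[[-43,-45,6],0],[[-65,-67,9],0],[[-87,-89,12],0],[[-108,-111,15],0]]'
python3 -m creep '[[[-22,-22,3],0],[[-43,-45,6],0],[[-65,-67,9],0],[[-87,-89,12],0],[[-108,-111,15],0]]'
python3 -m creep '[[[-22,-22,3],0],[[-43,-45,6],0],[[-65,-67,9],0],[[-87,-89,12],0],[[-108,-111,15],0]]'
python3 -m creep '[[[0,0,0],-0.11],[[0,0,0],-0.22],[[0,0,0],-0.33],[[0,0,0],-0.44],[[0,0,0],-0.55]]'
python3 -m creep '[[[0,0,0],0],[[0,0,0],0]]'
cat > st.py <<'E'
from h import *
from scipy.spatial.transform import Rotation as R
def st():
    o=manip.get_obs(); r=R.from_quat(o["ee_rot"]).as_matrix(); return o,np.array(o["position"]),r
if __name__=="__main__":
    o,p,r=st(); print(o["clock"],p.round(4),"toolx",r[:,0].round(3),"tooly",r[:,1].round(3),"z",r[:,2].round(3),"q7",round(o["joint_pos"][6],2),"F",np.round(o["ft_force"],2))
E
python3 st.py; python3 -c "
from h import *
c=camera('wrist'); np.save('w.npy',c,allow_pickle=True); cv2.imwrite('pics/w1.png',c['pixels'][...,::-1])"
```

```text
clock: 0.52
position: [0.2277, 0.4721, 0.2884]
ee_rot: [0.12, 0.993, -0.0, -0.0]
ft_force: [1.2, 0.2, -0.5]
grip_width: 0.501
grasp_force: 0.0
clock: 0.93
position: [0.3061, 0.3386, 0.2736]
ee_rot: [0.12, 0.993, -0.0, -0.0]
ft_force: [0.7, 0.2, 0.5]
grip_width: 0.499
grasp_force: 0.0
clock: 1.35
position: [0.3845, 0.2051, 0.2587]
ee_rot: [0.12, 0.993, 0.0, -0.0]
ft_force: [-0.0, -1.2, -0.3]
grip_width: 0.499
grasp_force: 0.0
clock: 1.77
position: [0.4631, 0.0717, 0.2437]
ee_rot: [0.12, 0.993, 0.0, 0.0]
ft_force: [0.7, 0.5, -0.7]
grip_width: 0.499
grasp_force: 0.0
clock: 2.18
position: [0.4624, 0.0731, 0.2436]
ee_rot: [-0.157, 0.988, -0.0, -0.0]
ft_force: [-0.2, 0.5, -0.9]
grip_width: 0.497
grasp_force: 0.0
clock: 2.35
position: [0.4625, 0.0732, 0.2437]
ee_rot: [-0.153, 0.988, 0.0, -0.0]
ft_force: [0.0, -0.8, -0.3]
grip_width: 0.503
grasp_force: 0.0
2.35 [0.4625 0.0732 0.2437] toolx [-0.953 -0.302  0.   ] tooly [-0.302  0.953  0.   ] z [-0. -0. -1.] q7 1.63 F [ 0.05 -0.85 -0.3 ]
```

View pics/w1.png

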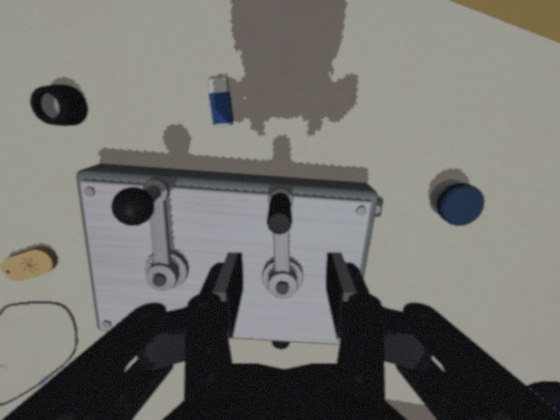

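Wrist view: isolator cylinder black from (280,195) to (279,232), its hub (283,280); the selector ball is at (133,206), hub (163,270). The fingers are at the bottom.

Run:
```python
from h import *
c=np.load('w.npy',allow_pickle=True).item(); P=cloud(c); E=c["extrinsics"]; print(-E[:3,:3].T@E[:3,3])
for n,u,v,z in(("hubI",283,281,.075),("hubS",160,280,.075),("ball",133,206,.104),("cyl",279,222,.118),("cyl_lo",280,197,.075)): print(n,ray(c,u,v,z).round(4),P[v,u].round(4))
for n,lo,hi,x0,x1 in(("cyltop",.112,.125,250,310),("ball",.1,.125,100,170),("hubI",.07,.08,262,310),("hubS",.07,.08,135,185)):
    m=(P[...,2]>lo)&(P[...,2]<hi); m[:,:x0]=0; m[:,x1:]=0; m[300:]=0
    v,u=np.nonzero(m); 
    if len(v): print(n,P[m].mean(0).round(4),np.median(P[m],0).round(4),len(v),u.min(),u.max(),v.min(),v.max())
```

```text
[0.38506543 0.04932322 0.31328632]
hubI [0.5286 0.0938 0.075 ] [0.531  0.0946 0.0711]
hubS [ 0.5604 -0.01    0.075 ] [ 0.5612 -0.0103  0.0739]
ball [ 0.4848 -0.0321  0.104 ] [ 0.4793 -0.0276  0.1155]
cyl [0.4598 0.0694 0.118 ] [0.4601 0.0695 0.1171]
cyl_lo [0.4553 0.0682 0.075 ] [0.4526 0.0675 0.0842]
cyltop [0.4597 0.0696 0.1169] [0.4594 0.0695 0.1173] 504 267 292 209 234
ball [ 0.4811 -0.0291  0.1119] [ 0.4805 -0.0287  0.1129] 1312 112 154 187 225
hubI [0.5257 0.0923 0.0722] [0.5338 0.094  0.0711] 505 268 296 193 298
hubS [ 0.5486 -0.0135  0.0722] [ 0.559  -0.0118  0.071 ] 562 146 175 186 290
```

```bash
python3 -m creep '[[[3,-3,25],0],[[3,-3,50],0],[[3,-3,70],0],[[3,-3,85],0],[[3,-3,90],0]]' 0.5
python3 -m creep '[[[0,0,0],0],[[0,0,0],0]]' 0.32; python3 st.py
python3 -m creep '[[[0,4,0],0.05],[[-0.4,8,0],0.1],[[-0.9,12,0],0.15],[[-1.6,15.9,0],0.2],[[-2.5,19.8,0],0.25]]'
python3 st.py
```

```text
clock: 2.82
position: [0.4595, 0.0692, 0.1518]
ee_rot: [-0.153, 0.988, -0.0, -0.002]
ft_force: [-0.1, 0.2, 0.5]
grip_width: 0.496
grasp_force: 0.0
clock: 2.98
position: [0.461, 0.0695, 0.1545]
ee_rot: [-0.154, 0.988, -0.0, 0.0]
ft_force: [0.6, 0.0, -0.0]
grip_width: 0.323
grasp_force: 0.0
2.9833 [0.461  0.0695 0.1545] toolx [-0.953 -0.304 -0.   ] tooly [-0.304  0.953 -0.   ] z [ 0.  0. -1.] q7 1.7 F [ 0.56  0.01 -0.01]
clock: 3.4
position: [0.4575, 0.0888, 0.1551]
ee_rot: [-0.028, 1.0, 0.0, 0.001]
ft_force: [-0.9, -3.4, 0.5]
grip_width: 0.321
grasp_force: 1.4
3.4 [0.4575 0.0888 0.1551] toolx [-0.998 -0.056 -0.001] tooly [-0.056  0.998  0.   ] z [ 0.001  0.    -1.   ] q7 1.41 F [-0.95 -3.38  0.52]
```

```bash
cat > ok.py <<'E'
# guard: exit 1 when the horizontal push exceeds the limit
import sys; from st import *
o,p,r=st(); f=r.T@np.array(o["ft_force"]); piv=np.array([float(sys.argv[2]),float(sys.argv[3])]); d=p[:2]-piv
print("Ftool",f.round(1),"rad",round(1000*np.hypot(*d),1),"ang",round(np.arctan2(d[1],d[0])%6.2832,4),"toolx",round(np.arctan2(r[1,0],r[0,0])%6.2832,4))
sys.exit(np.hypot(f[0],f[1])>float(sys.argv[1]))
E
K="python3 ok.py 5 .535 .0942"
python3 -m creep '[[[0,4,0],0.05],[[-0.4,8,0],0.1],[[-0.9,12,0],0.15],[[-1.6,15.9,0],0.2],[[-2.5,19.8,0],0.25]]' >/dev/null && $K &&
python3 -m creep '[[[0,4,0],0.05],[[-0.4,8,0],0.1],[[-0.9,12,0],0.15],[[-1.6,15.9,0],0.2],[[-2.5,19.8,0],0.25]]' >/dev/null && $K &&
python3 -m creep '[[[0,2,0],0.025],[[-0.1,4,0],0.05],[[-0.2,6,0],0.075],[[-0.4,8,0],0.1],[[-0.4,8,0],0.1]]' && $K
```

```text
Ftool [ 1.4 -3.5 -1. ] rad 77.8 ang 2.9521 toolx 2.9479False
```

```bash
sed -i 's/sys.exit(\(.*\))$/sys.exit(int(\1))/' ok.py
K="python3 ok.py 5 .535 .0942"
python3 -m creep '[[[0,4,0],0.05],[[-0.4,8,0],0.1],[[-0.9,12,0],0.15],[[-1.6,15.9,0],0.2],[[-2.5,19.8,0],0.25]]' >/dev/null && $K &&
python3 -m creep '[[[0,2,0],0.025],[[-0.1,4,0],0.05],[[-0.2,6,0],0.075],[[-0.4,8,0],0.1],[[-0.4,8,0],0.1]]' && $K
```

```text
Ftool [ 2.  -3.7 -1.9] rad 78.1 ang 2.6939 toolx 2.6981
clock: 4.65
position: [0.4687, 0.1355, 0.155]
ee_rot: [0.267, 0.964, 0.001, 0.0]
ft_force: [-1.3, -0.0, -0.5]
grip_width: 0.321
grasp_force: 0.1
Ftool [ 1.1 -0.7  0.5] rad 78.1 ang 2.5845 toolx 2.6002
```

```bash
K="python3 ok.py 5 .535 .0942"; exec 2>&1
python3 -m creep '[[[0,2,0],0.025],[[-0.1,4,0],0.05],[[-0.2,6,0],0.075],[[-0.4,8,0],0.1]]' >/dev/null && $K &&
python3 -m creep '[[[0,1,0],0.0125],[[0,2,0],0.025]]' >/dev/null && $K &&
python3 -m creep '[[[0,1,0],0.0125],[[0,1,0],0.0125]]' >/dev/null && $K &&
python3 -m creep '[[[0,1,0],0.0125],[[0,1,0],0.0125]]' >/dev/null && $K &&
python3 -m creep '[[[0,1,0],0.0125],[[0,1,0],0.0125]]' >/dev/null && $K &&
python3 -m creep '[[[0,1,0],0.0125],[[0,1,0],0.0125]]' >/dev/null && $K &&
python3 -m creep '[[[0,1,0],0.0125],[[0,1,0],0.0125]]' >/dev/null && $K &&
python3 -m creep '[[[0,1,0],0.0125],[[0,1,0],0.0125]]' >/dev/null && $K &&
python3 -m creep '[[[0,1,0],0.0125],[[0,1,0],0.0125]]' >/dev/null && $K &&
python3 -m creep '[[[0,1,0],0.0125],[[0,1,0],0.0125]]' >/dev/null && $K &&
python3 -m creep '[[[0,1,0],0.0125],[[0,1,0],0.0125]]' >/dev/null && $K &&
python3 -m creep '[[[0,1,0],0.0125],[[0,1,0],0.0125]]' >/dev/null && $K &&
python3 -m creep '[[[0,1,0],0.0125],[[0,1,0],0.0125]]' >/dev/null && $K &&
python3 -m creep '[[[0,1,0],0.0125],[[0,1,0],0.0125]]' >/dev/null && $K &&
python3 -m creep '[[[0,1,0],0.0125],[[0,1,0],0.0125]]' >/dev/null && $K &&
python3 -m creep '[[[0,1,0],0.0125],[[0,1,0],0.0125]]' >/dev/null && $K &&
python3 -m creep '[[[0,1,0],0.0125],[[0,1,0],0.0125]]' >/dev/null && $K
```

```text
Ftool [ 0.8 -1.  -1.5] rad 78.1 ang 2.4875 toolx 2.5005
Ftool [-0.2 -1.7 -0.7] rad 78.2 ang 2.4611 toolx 2.4761
Ftool [-0.1 -0.1 -0.7] rad 78.3 ang 2.4477 toolx 2.4636
Ftool [-0.1 -0.4  0.4] rad 78.4 ang 2.4374 toolx 2.451
Ftool [-0.8  0.1 -1.2] rad 78.4 ang 2.4248 toolx 2.4384
Ftool [-0.8  0.1  0.2] rad 78.5 ang 2.4117 toolx 2.4259
Ftool [-0.7 -1.4 -0.5] rad 78.5 ang 2.399 toolx 2.4134
Ftool [ 0.3 -0.5 -0.4] rad 78.6 ang 2.386 toolx 2.4008
Ftool [-0.2 -0.3  0.4] rad 78.6 ang 2.3734 toolx 2.3884
Ftool [ 0.3 -0.9  0.2] rad 78.6 ang 2.3606 toolx 2.3759
Ftool [ 0.3 -0.5  0.9] rad 78.6 ang 2.3476 toolx 2.3634
Ftool [ 0.6 -1.2 -0.4] rad 78.6 ang 2.3348 toolx 2.3508
Ftool [ 0.7 -1.6  0.3] rad 78.7 ang 2.3225 toolx 2.3384
Ftool [ 0.9 -0.7  1.3] rad 78.7 ang 2.3095 toolx 2.3259
Ftool [ 0.7 -0.7 -0.2] rad 78.7 ang 2.2965 toolx 2.3134
Ftool [-0.1 -0.9  0.2] rad 78.7 ang 2.2838 toolx 2.3009
Ftool [ 0.7 -0.2  0.5] rad 78.7 ang 2.271 toolx 2.2884
```

```bash
K="python3 ok.py 4 .535 .0942"; exec 2>&1
python3 -m creep '[[[0,0.7,0],0.009],[[0,1.4,0],0.0175]]' >/dev/null && $K &&
python3 -m creep '[[[0,0.7,0],0.009],[[0,1.4,0],0.0175]]' >/dev/null && $K &&
python3 -m creep '[[[0,0.7,0],0.009],[[0,1.4,0],0.0175]]' >/dev/null && $K &&
python3 -m creep '[[[0,0.7,0],0.009],[[0,1.4,0],0.0175]]' >/dev/null && $K &&
python3 -m creep '[[[0,0.7,0],0.009],[[0,1.4,0],0.0175]]' >/dev/null && $K &&
python3 -m creep '[[[0,0.7,0],0.009],[[0,1.4,0],0.0175]]' >/dev/null && $K &&
python3 -m creep '[[[0,0.7,0],0.009],[[0,1.4,0],0.0175]]' >/dev/null && $K &&
python3 -m creep '[[[0,0.7,0],0.009],[[0,1.4,0],0.0175]]' >/dev/null && $K &&
python3 -m creep '[[[0,0.7,0],0.009],[[0,1.4,0],0.0175]]' >/dev/null && $K &&
python3 -m creep '[[[0,0.7,0],0.009],[[0,1.4,0],0.0175]]' >/dev/null && $K &&
python3 -m creep '[[[0,0.7,0],0.009],[[0,1.4,0],0.0175]]' >/dev/null && $K &&
python3 -m creep '[[[0,0.7,0],0.009],[[0,1.4,0],0.0175]]' >/dev/null && $K &&
python3 -m creep '[[[0,0.7,0],0.009],[[0,1.4,0],0.0175]]' >/dev/null && $K &&
python3 -m creep '[[[0,0.7,0],0.009],[[0,1.4,0],0.0175]]' >/dev/null && $K &&
python3 -m creep '[[[0,0.7,0],0.009],[[0,1.4,0],0.0175]]' >/dev/null && $K &&
python3 -m creep '[[[0,0.7,0],0.009],[[0,1.4,0],0.0175]]' >/dev/null && $K &&
python3 -m creep '[[[0,0.7,0],0.009],[[0,1.4,0],0.0175]]' >/dev/null && $K &&
python3 -m creep '[[[0,0.7,0],0.009],[[0,1.4,0],0.0175]]' >/dev/null && $K &&
python3 -m creep '[[[0,0.7,0],0.009],[[0,1.4,0],0.0175]]' >/dev/null && $K &&
python3 -m creep '[[[0,0.7,0],0.009],[[0,1.4,0],0.0175]]' >/dev/null && $K ; python3 st.py
```

```text
Ftool [ 1.3 -2.4 -0.4] rad 78.7 ang 2.2558 toolx 2.2709
Ftool [ 0.5 -1.5 -0.6] rad 78.8 ang 2.2369 toolx 2.2534
Ftool [ 0.6 -1.1 -0.7] rad 78.8 ang 2.2191 toolx 2.2359
Ftool [ 1.9 -1.5  0.1] rad 78.9 ang 2.2014 toolx 2.2185
Ftool [ 1.  -2.7 -1.1] rad 78.9 ang 2.1833 toolx 2.201
Ftool [-0.1 -2.  -0.6] rad 78.9 ang 2.1656 toolx 2.1834
Ftool [ 0.2 -3.  -0.4] rad 79.0 ang 2.1481 toolx 2.1659
Ftool [ 2.4 -1.5 -0.3] rad 79.0 ang 2.1304 toolx 2.1484
Ftool [ 1.8 -2.4 -0.3] rad 79.1 ang 2.1127 toolx 2.131
Ftool [ 1.8 -1.9  0.5] rad 79.1 ang 2.095 toolx 2.1135
Ftool [ 2.3 -1.6 -0.3] rad 79.1 ang 2.077 toolx 2.096
Ftool [ 2.2 -2.6 -0.2] rad 79.1 ang 2.0592 toolx 2.0784
Ftool [ 0.7 -1.  -0.1] rad 79.2 ang 2.0419 toolx 2.0609
Ftool [ 1.5 -1.3 -0.3] rad 79.2 ang 2.0243 toolx 2.0434
Ftool [ 1.7 -1.7 -0.7] rad 79.2 ang 2.0064 toolx 2.0259
Ftool [ 1.5 -1.8 -0. ] rad 79.3 ang 1.9888 toolx 2.0084
Ftool [ 1.9 -2.3 -0.1] rad 79.4 ang 1.9712 toolx 1.9909
Ftool [ 1.9 -5.5 -3. ] rad 79.3 ang 1.9583 toolx 1.9733
10.65 [0.505  0.1676 0.1538] toolx [-0.392  0.92   0.   ] tooly [ 0.92   0.392 -0.001] z [-0.001 -0.    -1.   ] q7 0.16 F [-5.75 -0.42  3.03]
```

```bash
K="python3 ok.py 8 .535 .0942"; exec 2>&1
python3 -m creep '[[[0,0,0],0],[[0,0,0],0]]' >/dev/null && $K &&
python3 -m creep '[[[0,0.5,0],0],[[0,0.5,0],0]]' >/dev/null && $K &&
python3 -m creep '[[[0,0.5,0],0],[[0,0.5,0],0]]' >/dev/null && $K &&
python3 -m creep '[[[0,0.5,0],0],[[0,0.5,0],0]]' >/dev/null && $K &&
python3 -m creep '[[[0,0.5,0],0],[[0,0.5,0],0]]' >/dev/null && $K; python3 -m creep '[[[0,0,0],0],[[0,0,0],0]]'
```

```text
Ftool [ 1.  -4.5 -1.9] rad 79.3 ang 1.958 toolx 1.9737
Ftool [ 1.  -6.9 -3.4] rad 79.4 ang 1.9543 toolx 1.9739
Ftool [ 2.8 -8.  -4.6] rad 79.4 ang 1.9505 toolx 1.9738
clock: 11.32
position: [0.5056, 0.1679, 0.1538]
ee_rot: [0.551, 0.834, -0.001, -0.001]
ft_force: [-7.4, -0.7, 4.6]
grip_width: 0.317
grasp_force: 3.8
```

```bash
K="python3 ok.py 99 .535 .0942"; exec 2>&1
python3 -m creep '[[[0,0.3,0],0],[[0,0.3,0],0],[[0,0.3,0],0]]' >/dev/null; $K 
python3 -m creep '[[[0,-2,0],0],[[0,-5,0],0],[[0,-5,0],0]]' >/dev/null; $K
python3 -m creep '[[[0,0,0],0],[[0,0,0],0]]' 0.5 >/dev/null; $K
python3 -m creep '[[[0,0,-15],0],[[0,0,-35],0],[[0,0,-60],0],[[0,0,-70],0],[[0,0,-70],0]]' >/dev/null;  python3 st.py
python3 - <<'E'
from h import *
c=camera("scene"); np.save("s2.npy",c,allow_pickle=True); cv2.imwrite("pics/s2.png",cv2.resize(c["pixels"][150:270,150:370,::-1],None,fx=3,fy=3))
P=cloud(c); d=np.hypot(P[...,0]-.535,P[...,1]-.094); m=(d<.1)&(P[...,2]>.085)&(P[...,2]<.122); s=P[m]; print(np.median(s,0),len(s))
E
```

```text
Ftool [ 1.8 -8.4 -5.1] rad 79.4 ang 1.9483 toolx 1.9739
Ftool [0.3 1.  0.6] rad 79.1 ang 2.0004 toolx 1.9738
Ftool [ 0.1 -1.1 -0.6] rad 79.3 ang 1.9967 toolx 1.9742
12.4 [0.5032 0.1667 0.2262] toolx [-0.393  0.92   0.001] tooly [0.92  0.393 0.005] z [ 0.004  0.003 -1.   ] q7 0.11 F [ 1.37 -0.12 -0.85]
[0.49486138 0.15967264 0.10572185] 136
```

View pics/s2.png

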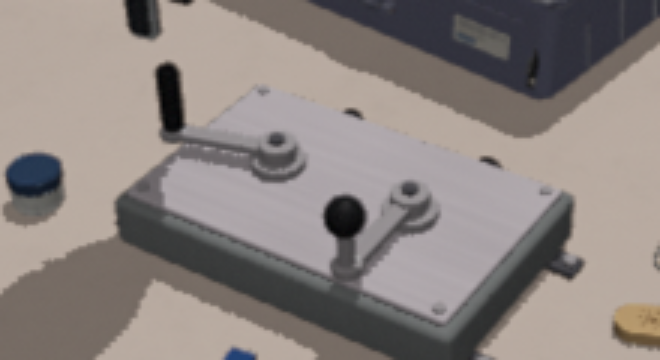

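Isolator rests far round at (168,130) in the crop; the selector ball at (345,217) has not moved.

```bash
exec 2>&1
python3 -m creep '[[[-30,-17,0],0.1],[[-65,-37,0],0.22],[[-102,-57,0],0.34],[[-140,-77,0],0.46],[[-175,-97,0],0.58]]' 0.5 >/dev/null
python3 -m creep '[[[0,0,0],0.12],[[0,0,0],0.24],[[0,0,0],0.36],[[0,0,0],0.48],[[0,0,0],0.58]]' >/dev/null
python3 -m creep '[[[0,0,0],0.12],[[0,0,0],0.24],[[0,0,0],0.36],[[0,0,0],0.48],[[0,0,0],0.57]]' >/dev/null
python3 -m creep '[[[0,0,0],0],[[0,0,0],0]]' >/dev/null; python3 st.py
python3 - <<'E'
from h import *
from st import st
c=camera("wrist"); cv2.imwrite("pics/w3.png",c["pixels"][...,::-1])
P=cloud(c); d=np.hypot(P[...,0]-.483,P[...,1]+.032); m=(d<.03)&(P[...,2]>.095)&(P[...,2]<.125)
v,u=np.nonzero(m); print(len(v),P[m].mean(0),u.min(),u.max(),v.min(),v.max()); g=ray(c,(u.min()+u.max())/2,(v.min()+v.max())/2,.104); print(g)
o,p,r=st(); print("shift",(r.T@(g-p)*1000).round(1))
E
```

```text
13.8667 [ 0.481  -0.0323  0.223 ] toolx [ 0.97   0.245 -0.001] tooly [ 0.245 -0.97   0.   ] z [-0.001 -0.001 -1.   ] q7 -1.27 F [ 0.24 -0.63 -0.47]
1415 [ 0.48857121 -0.03144722  0.11254875] 266 308 204 246
[ 0.48522759 -0.03253464  0.104     ]
shift [  4.1   1.2 119.2]
```

View pics/w3.png

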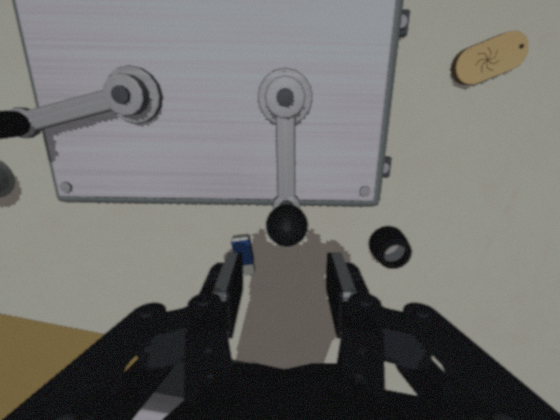

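Ball at (287,225) sits between the fingers, needing about 3 mm forward; the isolator has stayed put.

```bash
K="python3 ok.py 5 .5605 -.0125"; exec 2>&1
python3 -m creep '[[[3,1,15],0],[[3,1,35],0],[[3,1,55],0],[[3,1,65],0],[[3,1,65],0]]' >/dev/null && $K &&
python3 -m creep '[[[0,0,0],0],[[0,0,0],0]]' 0.42 && $K &&
python3 -m creep '[[[0,2.5,0],-0.03],[[0.2,5,0],-0.06],[[0.3,7,0],-0.09],[[0.6,9.6,0],-0.12]]' >/dev/null && $K &&
python3 -m creep '[[[0,1.2,0],-0.015],[[0,2.4,0],-0.03],[[0,2.4,0],-0.03]]' >/dev/null && $K &&
python3 -m creep '[[[0,1.2,0],-0.015],[[0,1.2,0],-0.015]]' >/dev/null && $K &&
python3 -m creep '[[[0,1.2,0],-0.015],[[0,1.2,0],-0.015]]' >/dev/null && $K &&
python3 -m creep '[[[0,1.2,0],-0.015],[[0,1.2,0],-0.015]]' >/dev/null && $K &&
python3 -m creep '[[[0,1.2,0],-0.015],[[0,1.2,0],-0.015]]' >/dev/null && $K &&
python3 -m creep '[[[0,1.2,0],-0.015],[[0,1.2,0],-0.015]]' >/dev/null && $K &&
python3 -m creep '[[[0,1.2,0],-0.015],[[0,1.2,0],-0.015]]' >/dev/null && $K; python3 st.py
```

```text
Ftool [-1.1 -0.3 -0.2] rad 79.8 ang 3.3982 toolx 0.246
clock: 14.5
position: [0.4851, -0.0327, 0.1598]
ee_rot: [0.993, 0.122, 0.001, -0.0]
ft_force: [0.1, 0.4, 0.3]
grip_width: 0.42
grasp_force: 0.0
Ftool [ 0.2 -0.3 -0.3] rad 78.1 ang 3.404 toolx 0.2448
Ftool [-0.2 -3.4  1. ] rad 77.8 ang 3.5198 toolx 0.3669
Ftool [ 0.2 -1.4 -0.4] rad 78.4 ang 3.5563 toolx 0.395
Ftool [ 0.6 -1.2 -0.3] rad 78.7 ang 3.5701 toolx 0.4102
Ftool [ 0.1 -1.2 -1.3] rad 78.8 ang 3.586 toolx 0.4254
Ftool [-0.1 -2.1 -0.8] rad 78.9 ang 3.6015 toolx 0.4404
Ftool [ 0.4 -0.6 -1. ] rad 78.9 ang 3.6169 toolx 0.4554
Ftool [ 0.9 -1.3  0.8] rad 79.0 ang 3.6322 toolx 0.4704
Ftool [ 1.  -1.  -1.1] rad 79.0 ang 3.6473 toolx 0.4854
16.0833 [ 0.4914 -0.0508  0.1589] toolx [0.884 0.467 0.   ] tooly [ 0.467 -0.884  0.   ] z [ 0.  0. -1.] q7 -0.89 F [0.38 1.37 1.06]
```

```bash
K="python3 ok.py 6 .5605 -.0125"; exec 2>&1
python3 -m creep '[[[0.1,3.2,0],-0.04],[[0.3,6.4,0],-0.08],[[0.6,9.6,0],-0.12],[[1,12.8,0],-0.16],[[1.6,15.9,0],-0.2]]' >/dev/null && $K &&
python3 -m creep '[[[0.1,3.2,0],-0.04],[[0.3,6.4,0],-0.08],[[0.6,9.6,0],-0.12],[[1,12.8,0],-0.16],[[1.6,15.9,0],-0.2]]' >/dev/null && $K &&
python3 -m creep '[[[0.1,3.2,0],-0.04],[[0.3,6.4,0],-0.08],[[0.6,9.6,0],-0.12],[[1,12.8,0],-0.16],[[1.6,15.9,0],-0.2]]' >/dev/null && $K &&
python3 -m creep '[[[0,2,0],-0.025],[[0.1,4,0],-0.05],[[0.2,6,0],-0.075],[[0.4,8,0],-0.1]]' >/dev/null && $K &&
python3 -m creep '[[[0,1.2,0],-0.015],[[0,1.2,0],-0.015]]' >/dev/null && $K &&
python3 -m creep '[[[0,1.2,0],-0.015],[[0,1.2,0],-0.015]]' >/dev/null && $K &&
python3 -m creep '[[[0,1.2,0],-0.015],[[0,1.2,0],-0.015]]' >/dev/null && $K &&
python3 -m creep '[[[0,1.2,0],-0.015],[[0,1.2,0],-0.015]]' >/dev/null && $K &&
python3 -m creep '[[[0,1.2,0],-0.015],[[0,1.2,0],-0.015]]' >/dev/null && $K &&
python3 -m creep '[[[0,1.2,0],-0.015],[[0,1.2,0],-0.015]]' >/dev/null && $K &&
python3 -m creep '[[[0,1.2,0],-0.015],[[0,1.2,0],-0.015]]' >/dev/null && $K &&
python3 -m creep '[[[0,1.2,0],-0.015],[[0,1.2,0],-0.015]]' >/dev/null && $K &&
python3 -m creep '[[[0,1.2,0],-0.015],[[0,1.2,0],-0.015]]' >/dev/null && $K &&
python3 -m creep '[[[0,1.2,0],-0.015],[[0,1.2,0],-0.015]]' >/dev/null && $K &&
python3 -m creep '[[[0,1.2,0],-0.015],[[0,1.2,0],-0.015]]' >/dev/null && $K &&
python3 -m creep '[[[0,1.2,0],-0.015],[[0,1.2,0],-0.015]]' >/dev/null && $K &&
python3 -m creep '[[[0,1.2,0],-0.015],[[0,1.2,0],-0.015]]' >/dev/null && $K &&
python3 -m creep '[[[0,1.2,0],-0.015],[[0,1.2,0],-0.015]]' >/dev/null && $K &&
python3 -m creep '[[[0,1.2,0],-0.015],[[0,1.2,0],-0.015]]' >/dev/null && $K ; python3 st.py
```

```text
Ftool [ 1.9 -2.9 -0.1] rad 79.2 ang 3.8467 toolx 0.6865
Ftool [ 1.2 -2.7 -0.4] rad 79.6 ang 4.0476 toolx 0.8865
Ftool [ 0.6 -1.3 -0.5] rad 80.0 ang 4.2466 toolx 1.0864
Ftool [ 1.2 -1.2 -0.9] rad 80.3 ang 4.346 toolx 1.1856
Ftool [-0.2 -0.5  0.6] rad 80.4 ang 4.3649 toolx 1.1998
Ftool [ 0.1 -1.8 -0.1] rad 80.4 ang 4.3789 toolx 1.2149
Ftool [ 0.4 -1.4  0.7] rad 80.4 ang 4.3945 toolx 1.2303
Ftool [ 0.  -2.1  0.9] rad 80.4 ang 4.4101 toolx 1.2454
Ftool [-0.6 -1.1  0.3] rad 80.5 ang 4.4257 toolx 1.2604
Ftool [ 0.1 -0.9  0.7] rad 80.5 ang 4.441 toolx 1.2755
Ftool [ 0.5 -1.9  0.5] rad 80.5 ang 4.4564 toolx 1.2906
Ftool [-0.3 -0.8  0.6] rad 80.5 ang 4.471 toolx 1.3055
Ftool [-0.  -1.4  0.7] rad 80.5 ang 4.4861 toolx 1.3206
Ftool [ 0.1 -1.3 -0.1] rad 80.6 ang 4.5009 toolx 1.3356
Ftool [ 0.  -1.6  0.8] rad 80.6 ang 4.5158 toolx 1.3506
Ftool [-1.1 -1.6  1.1] rad 80.6 ang 4.5306 toolx 1.3656
Ftool [-0.  -0.8  0.7] rad 80.7 ang 4.5455 toolx 1.3805
Ftool [-0.4 -1.4  0.8] rad 80.7 ang 4.5603 toolx 1.3956
Ftool [ 0.9 -2.8 -0.5] rad 80.6 ang 4.571 toolx 1.4106
20.1667 [ 0.5491 -0.0923  0.1588] toolx [0.16  0.987 0.   ] tooly [ 0.987 -0.16  -0.001] z [-0.001  0.    -1.   ] q7 0.13 F [-2.66  1.38  0.46]
```

Contact with the stop is starting (tool angle about 1.18, less the clearance lag, gives about 1.12).

```bash
K="python3 ok.py 7.5 .5605 -.0125"; exec 2>&1
python3 -m creep '[[[0,0.6,0],0],[[0,0.6,0],0]]' >/dev/null && $K &&
python3 -m creep '[[[0,0.6,0],0],[[0,0.6,0],0]]' >/dev/null && $K &&
python3 -m creep '[[[0,0.6,0],0],[[0,0.6,0],0]]' >/dev/null && $K &&
python3 -m creep '[[[0,0.6,0],0],[[0,0.6,0],0]]' >/dev/null && $K &&
python3 -m creep '[[[0,0.6,0],0],[[0,0.6,0],0]]' >/dev/null && $K &&
python3 -m creep '[[[0,0.6,0],0],[[0,0.6,0],0]]' >/dev/null && $K; python3 -m creep '[[[0,0,0],0],[[0,0,0],0]]'
```

```text
Ftool [ 0.7 -4.8 -2.8] rad 80.7 ang 4.5758 toolx 1.4092
Ftool [-0.6 -7.5 -3.1] rad 80.8 ang 4.5799 toolx 1.4091
clock: 20.67
position: [0.5498, -0.0926, 0.1587]
ee_rot: [0.762, 0.648, -0.001, -0.001]
ft_force: [-6.4, 1.9, 1.3]
grip_width: 0.423
grasp_force: 3.2
```

```bash
K="python3 ok.py 99 .5605 -.0125"; exec 2>&1
python3 -m creep '[[[0,0.5,0],0],[[0,0.5,0],0],[[0,0.5,0],0]]' >/dev/null; $K
python3 -m creep '[[[0,-2,0],0],[[0,-5,0],0],[[0,-5,0],0]]' >/dev/null; $K
python3 -m creep '[[[0,0,0],0],[[0,0,0],0]]' 0.52 >/dev/null; $K
python3 -m creep '[[[0,0,-15],0],[[0,0,-35],0],[[0,0,-60],0],[[0,0,-85],0],[[0,0,-100],0]]' >/dev/null
python3 -m creep '[[[0,0,0],0],[[0,0,0],0],[[0,0,0],0]]' >/dev/null; python3 st.py
python3 - <<'E'
from h import *
c=camera("scene"); cv2.imwrite("pics/s4.png",cv2.resize(c["pixels"][150:330,130:370,::-1],None,fx=3,fy=3))
P=cloud(c)
for n,x,y in(("iso",.535,.094),("sel",.5605,-.0125)):
    d=np.hypot(P[...,0]-x,P[...,1]-y); m=(d<.1)&(d>.05)&(P[...,2]>.09)&(P[...,2]<.122)
    q=P[m]; 
    if n=="iso": q=q[q[:,1]>.1]
    else: q=q[q[:,1]<-.03]
    q=q.mean(0); print(n,q,"angle from -x",(np.arctan2(q[1]-y,q[0]-x)%6.2832)-3.386)
E
```

```text
Ftool [-0.  -8.  -2.8] rad 80.9 ang 4.5836 toolx 1.409
Ftool [0.6 0.9 0.3] rad 80.8 ang 4.5332 toolx 1.4091
Ftool [ 1.4 -0.2  0.2] rad 80.7 ang 4.5364 toolx 1.4093
22.0 [ 0.5458 -0.0918  0.2581] toolx [0.161 0.987 0.   ] tooly [ 0.987 -0.161 -0.001] z [-0.001  0.    -1.   ] q7 0.06 F [-0.42  0.97 -0.46]
iso [0.4958497  0.16025073 0.10787334] angle from -x -1.281471574741556
sel [ 0.53894304 -0.09553939  0.11033422] angle from -x 1.0724110555910453
```

View pics/s4.png

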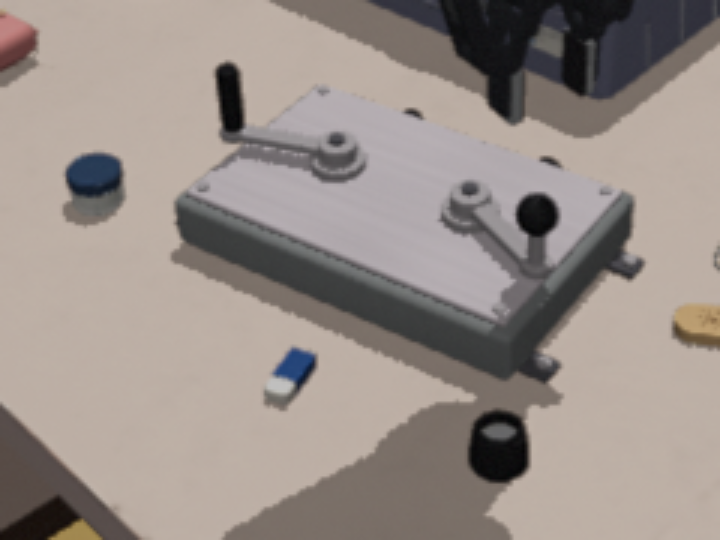

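The isolator grip is at (230,95) and the selector ball at (537,215), both at their stops. The bystanders haven't moved and the gripper is clear.

```bash
python3 -c "
from workcell import manip; print(manip.hand_in())"
```

```text
the job is handed in; nothing more can be done
None
```

The isolator was turned clockwise by feel to its stop, then the selector swung anticlockwise to its own stop and was released; push readings stayed around 10 N or less, nothing loose moved, and the job was handed in at about 22 s.

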